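# Open the iris of a microscope's photo tube

## Robot

A 7-joint arm with a two-finger parallel gripper is mounted at the origin on the work surface. World frame = base frame: x ahead of the robot, y to its left, z up, the work surface at z = 0. Lengths are in m, angles in rad, forces in N, time in s.
With the tool pointing down it reaches from about 0.4 to 0.85 m from the base axis. Payload 4.5 kg.
Tool frame: the origin (TCP) lies on the centre line of the jaws, within the pads' length; the fingertips stand ahead of it and the grasp point (between the pads) lies 3 mm ahead of it (r.finger_overhang is the z of the fingertips in the tool frame, in m); z points along the fingers, y is the direction in which the jaws open and shut (so a half turn about z gives the same grasp; the last joint's range is limited). The gripper opens to 88 mm and grips with 3 to 60 N. Pads are 18 mm wide; open, the fingers measure 123 mm over their backs; the gripper's body (75 mm by 187 mm) begins 45 mm behind the grasp point.
Start: joints at [-1.243, 0.689, -0.195, 1.565, 0.157, 0.902, -0.215], TCP at [0.181, 0.598, 0.261] pointing down, gripper open.
Joint ranges: [-3.01, 3.01], [-0.46, 2.08], [-1.47, 1.51], [0.13, 2.56], [-1, 4.14], [0.04, 2.09], [-2.66, 2.66]. Speed limits (rad/s): [2.57, 2.57, 3.14, 3.14, 3.14, 3.14, 3.14].

## Interface

Orientations are given as a unit quaternion [x, y, z, w].
In Python, from plant import get_state, snapshot, camera_model, workorder, boxes_of, mark_of, r gives the robot as it stands.
- The arm moves only by the tool jog_arm, never from a script. Its argument "rows" is a list of rows, each a list of 2 entries, a list of its own where there are three numbers: the shift along the tool's x, y, z normalised to -1 to 1, where 1 is 75 cm, then the turn about the tool's z normalised to -1 to 1, where 1 is 2 rad. A call has 1 to 20 rows; each row is the pose to reach, as a shift and turn from the pose commanded when the call began, along the tool's axes at that moment; what a row does not reach only later rows make up. A row lasts 1/12 s, in which the tool goes at most 41.7 mm and 7.16 degrees, less where a joint would pass 70% of its speed; a pose out of reach is approached as far as the arm can. A call with a number of a shift or a turn outside -1 to 1 is refused whole. A call with a gripper value outside its range is refused whole. "gripper" is the finger opening in mm, from 0 to 88.1, set as the call begins (left out, the last holds). The fingers move at their own pace and stop on an object; "newtons" is the grip in N (left out, the last holds). Time passes only in rows, so rows that repeat a pose let the fingers close. It gives the time, the measured TCP pose, the force and the opening at its end, in the units of the state.
- get_state(): the state, without advancing time (a new reading comes with each control period).
- snapshot(name): name is "side" or "top" or "wrist"; returns the picture (400x640x3 uint8, red, green, blue); there is no depth.
- camera_model(name): a dict with "mtx" (3x3 intrinsics, pixels), "extrinsics" (4x4, takes a point from camera to world coordinates); the wrist camera has in their place "T_tool_cam" (4x4, takes a point from camera to tool coordinates, whose origin is the TCP and whose axes are the flange's). Camera axes: x right, y up, looking along -z (the intrinsics and any distortion apply to the point x, -y, -z); pixel columns grow to the right and rows downward; lengths in m; the calibration is good to about 2 mm. A picture is of the moment at which its call begins: read the wrist's pose just before it. camera_model takes no time and is no camera call.
- workorder.finish_job(): hands the job in, once; it reports no verdict.
Trained networks look in the newest picture that a camera, given by its name, has taken for a name from the list of things; names that differ only in an ending like _2 or _b are one class to them, and where a whole thing is asked for, a point or a joint stands for the part that bears it (a point fixed in the world has none). Each returns a list of dicts, best first, with "p" (0 to 1); they miss things now and then, are a little off and sometimes report something else, mostly with a low value. They report only what shows in the picture. A call takes as long as a camera call. They do not tell look-alikes from the thing itself.
- boxes_of(thing, camera): "rect" ([left, top, right, bottom] in pixels, round what is visible of it).
- mark_of(thing, camera): "pixel" ([row, column] in pixels: a listed point, or the origin of a listed thing).
The state is a dict: "clock": time; "q": joint angles; "qd": joint speeds; "joint_torque": joint torques, N m; "tool_pos": TCP position; "eef_rot": TCP orientation; "contact_force": force on the tool from outside, world axes, zero at the start; "moment": the same for the moment, N m; "opening": opening from 0.0 (shut) to 1.0 (fully open).
Only numpy, scipy, OpenCV 4.12 (cv2) and the standard library are available. Lean on these libraries where they do the work, as an engineer would, in place of code of your own. Each camera call takes 0.05 s, during which the arm holds its last target.

## Task

Get the stereo microscope's photo tube ready for the camera: lift the dust cap off the tube and set it down flat in the steel tray, and open the iris fully by turning the slim knurled ring counter-clockwise (seen from above) until you feel it bear firmly on its inner stop, and leave it there. Go gently on the stop: several newtons at the ring's rim are firm, over 20 N would bend it. Do not touch the fixed rings directly above and below the iris ring, and leave the dish stack, the dropper bottle and the slide box where they are.

Things in the scene. Friction and masses are not known exactly. Their poses are not given: they have to be found in the camera images.
- microscope: Fixed stereo microscope. Origin on the bench, straight under the axis of its vertical photo tube. Eyepieces lean to its -x (up to 0.285 m high, 85 to 150 mm from the axis); pillar at +x, 254 mm high. The tube stands on the head's flat top (244 mm high): neck 50 mm across, then tube_collar at 262-270 mm above the bench, iris_ring 270.5-283, tube_top 283.5-302.5
- tube_collar: Fixed black collar under the iris ring, 64 mm across, 8 mm high; origin at the centre of its underside, z up. It holds the iris's inner open stop, unseen, which bends above 20 N (acting 24 mm from the axis: 0.56 N m on the ring, friction included) and gives under 1 mm at 10 N. Not to be touched by the robot
- iris_ring: Slim knurled aluminium ring, 52 mm across, 12.5 mm high (z 0.5 to 13 mm); origin on its vertical axis, level with the collar's top; x points along the tab. Stiff: friction about 0.08 N m, no spring, stays where left. Counter-clockwise from above opens; 0.5 to 1.35 rad to go at the start. Fingertips 6 to 8 mm over the collar pass above the tab and pinch the ring's upper part
- iris_tab (a point): Middle of the ring's tab: 5 mm wide, 4 mm high (its top 4.5 mm over the collar), reaching from the rim to 31.8 mm from the axis; this point is 29 mm from the axis
- open_mark (a point): Point 2.5 mm over the white open mark on the collar's rim, 29 mm from the axis. The inner stop halts the tab near it, anywhere within 0.2 rad (6 mm) before or past it: the stop is set differently in each tube and must be felt
- tube_top: Fixed black top ring of the photo tube, above the iris ring, 42 mm across, 19 mm high; origin at the centre of its underside, z up. An upright finger pad on the iris ring stands 5 mm clear of it. Not to be touched by the robot
- dust_cap: Black slip-on dust cap, 49 mm across, 15 mm high, 30 g, on top of the tube at the start: its skirt (2.5 mm thick) goes 11 mm down over the top ring with 1 mm play. Origin at the centre of its open underside, z up through its closed top. On the tube its underside stands 8.5 mm above the iris ring's top. Lifts straight off
- tray: Fixed shallow steel tray, 190 (x) x 150 (y) x 16 mm high, walls and floor 3 mm; origin at the centre of its underside. Beside the microscope on either side
- petri_stack: Stack of six Petri dishes, 92 mm across, 90 mm high, origin under its centre; bystander on the other side of the microscope from the tray
- dropper: Amber dropper bottle, 32 mm across, 75 mm high, origin under its centre; bystander
- slide_box: White slide box, 80 x 100 x 32 mm, origin under its centre; bystander
Not all that is in view belongs to the job. Of the things that look like the dust_cap, the larger one is meant. Leave any orange look-alike of the tray alone.

How it is judged:
On the way:
1. the iris ring bears firmly on its inner stop: over 3 N for 0.2 s (contact force between iris_ring and tube_collar above 3 N), for 0.2 s.
At the end, for the whole second after the job is handed in: The iris ring is at rest, open: its tab within 7.5 mm of open_mark, after having been turned onto its inner stop with over 3 N for 0.2 s; the dust cap lies flat and still on the tray's floor, either way up (distance between iris_tab and open_mark below 0.0075 m and angular speed of iris_ring below 0.05 rad/s and x of dust_cap in the frame of tray between -0.072 and 0.072 m and y of dust_cap in the frame of tray between -0.052 and 0.052 m and ((angle between dust_cap's own z axis and vertical below 0.15 rad and z of dust_cap in the frame of tray below 0.008 m) or (angle between dust_cap's own z axis and vertical above 2.99 rad and z of dust_cap in the frame of tray below 0.022 m)) and linear speed of dust_cap below 0.02 m/s); the robot touches nothing.
It fails at once if the inner stop was forced: over 20 N on it (contact force between iris_ring and tube_collar above 20 N).
It fails at once if the robot touched a fixed ring above or below the iris ring (over 1 N) (contact force between any of the fingers, the arm and tube_collar above 1 N or contact force between any of the fingers, the arm and tube_top above 1 N).
It fails at once if the cap was dropped (falling over 0.6 m/s out of the fingers) (linear speed of dust_cap above 0.6 m/s and contact force between the fingers and dust_cap below 0.05 N).
It fails at once if a bystander was moved over 20 mm or tipped (distance of any of petri_stack, dropper, slide_box from where it was at the start of the episode above 0.02 m or angle between any of petri_stack, dropper, slide_box's own z axis and vertical above 0.25 rad).
It also fails if it takes over 64 s, if anything falls off the work surface, if the arm or the gripper's body presses on something with over 40 N, if the wrist force passes 120 N, or if a joint passes its speed limit or range.

## Working session

There is one attempt and no reset: what is moved stays moved. The work goes in short steps, Python scripts to look and compute and a tool call to move; the robot and the scene stay as the last step left them, time stands still between calls to the robot, and variables do not carry over. Pictures are saved under pics/ and viewed, and the job is handed in when it is done.

Besides the shell and the picture viewer there is one more tool, called after "Request:" by a JSON object that holds its "name" and its "arguments", one argument or row to a line. jog_arm: Moves the arm, as the interface text tells. Scaled input: -1 to 1 covers 75 cm each way for a shift and 2 rad each way for a turn. Its arguments: {"type":"object","properties":{"rows":{"type":"array"},"gripper":{"type":"number"},"newtons":{"type":"number"}},"required":["rows"]}

```bash
mkdir -p pics; ls
cat > h.py <<'E'
import numpy as np, cv2
from plant import get_state, snapshot, camera_model, workorder, boxes_of, mark_of, r
def save(n,im): cv2.imwrite(f'pics/{n}.png',cv2.cvtColor(np.asarray(im),cv2.COLOR_RGB2BGR))
E
python3 - <<'E'
from h import *
s=get_state(); print(s, r.finger_overhang)
for c in ['side','top','wrist']:
    m=camera_model(c); print(c,{k:np.round(np.array(v),4).tolist() if not isinstance(v,str) else v for k,v in m.items()})
    save(c+'0',snapshot(c))
    if c!='wrist':
        for t in ['microscope','tube_collar','iris_ring','dust_cap','tray','petri_stack','dropper','slide_box','tube_top']:
            print(c,t,[(np.round(d['rect']).tolist(),round(d['p'],2)) for d in boxes_of(t,c)][:3],[(np.round(d['pixel'],1).tolist(),round(d['p'],2)) for d in mark_of(t,c)][:3])
E
```

```text
pics
{'clock': 0.0, 'q': array([-1.24316298,  0.68998969, -0.19452643,  1.56632036,  0.15731132,
        0.90249778, -0.21508146]), 'qd': array([ 0.00057825,  0.00033129, -0.00163446, -0.00208842, -0.00075142,
        0.00242558,  0.00147905]), 'joint_torque': array([ 3.98456796e-04, -5.27567983e+01, -1.26674116e+00, -1.53424841e+01,
       -5.26432658e-02,  6.65114494e-03,  1.53567394e-04]), 'tool_pos': array([0.1808866 , 0.59764383, 0.25991306]), 'eef_rot': array([ 1.46330959e-01,  9.89235271e-01, -9.08217794e-04, -6.79010552e-05]), 'contact_force': array([ 0.15832576,  0.8155124 , -0.06102259]), 'moment': array([0.01144279, 0.00552605, 0.02590932]), 'opening': 0.9995655865192119} 0.022
side {'mtx': [[491.9452, 0.0, 317.7572], [0.0, 491.9452, 207.8681], [0.0, 0.0, 1.0]], 'extrinsics': [[-0.9623, 0.206, -0.1777, 0.3017], [-0.2719, -0.706, 0.654, 0.7619], [0.0092, 0.6776, 0.7354, 1.143], [0.0, 0.0, 0.0, 1.0]]}
side microscope [([253.0, 204.0, 379.0, 318.0], 0.98), ([302.0, 200.0, 324.0, 220.0], 0.7), ([296.0, 211.0, 331.0, 230.0], 0.45)] [([280.8, 313.9], 0.9)]
side tube_collar [([30
[... 1253 characters left out ...]
4.0], 0.59)] [([201.7, 289.7], 0.74), ([220.2, 256.5], 0.53)]
top tray [([413.0, 236.0, 462.0, 289.0], 0.85), ([353.0, 204.0, 395.0, 260.0], 0.69)] [([263.3, 438.3], 0.98), ([231.8, 374.8], 0.91)]
top petri_stack [([207.0, 201.0, 232.0, 230.0], 0.88)] [([216.1, 222.7], 0.67), ([160.7, 218.4], 0.56)]
top dropper [([210.0, 152.0, 224.0, 161.0], 0.4)] [([158.5, 219.3], 0.64)]
top slide_box [([369.0, 146.0, 396.0, 169.0], 0.76)] [([158.8, 378.9], 0.6)]
top tube_top [] []
wrist {'mtx': [[307.6505, 0.0, 324.3238], [0.0, 307.6505, 202.8162], [0.0, 0.0, 1.0]], 'T_tool_cam': [[-0.0003, 0.9654, 0.2608, 0.0655], [1.0, 0.0005, -0.0006, 0.0005], [-0.0007, 0.2608, -0.9654, -0.1235], [0.0, 0.0, 0.0, 1.0]]}
```

View pics/side0.png

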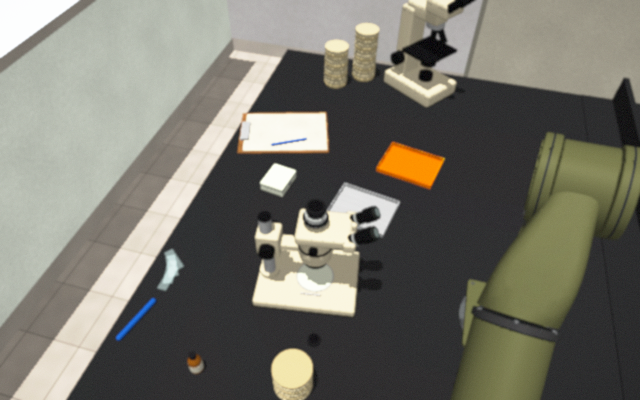

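View pics/top0.png

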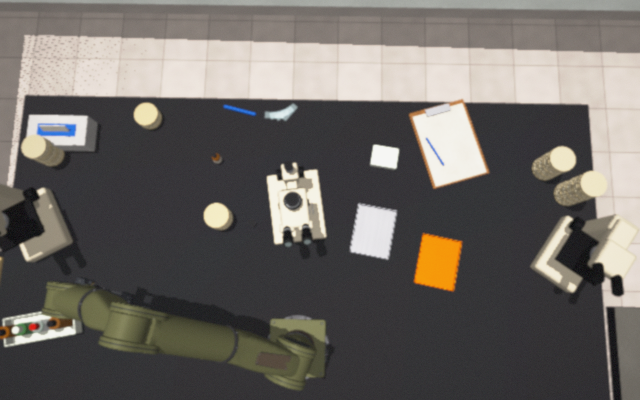

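```bash
cat >> h.py <<'E'
def ray(c,pix,s=None):
    m=camera_model(c);K=np.array(m['mtx'])
    if c=='wrist':
        from scipy.spatial.transform import Rotation as R
        s=s or get_state();T=np.eye(4);T[:3,:3]=R.from_quat(s['eef_rot']).as_matrix();T[:3,3]=s['tool_pos'];T=T@np.array(m['T_tool_cam'])
    else: T=np.array(m['extrinsics'])
    v,u=pix
    d=np.linalg.inv(K)@[u,v,1];d=T[:3,:3]@(d*[1,-1,-1])
    return T[:3,3],d/np.linalg.norm(d)
def atz(c,pix,z,s=None):
    o,d=ray(c,pix,s);return o+d*(z-o[2])/d[2]
def tri(rs):
    A=0;b=0
    for o,d in rs:
        P=np.eye(3)-np.outer(d,d);A=A+P;b=b+P@o
    p=np.linalg.solve(A,b);return p,[round(float(np.linalg.norm((np.eye(3)-np.outer(d,d))@(p-o))),4) for o,d in rs]
def proj(c,p,s=None):
    m=camera_model(c);K=np.array(m['mtx'])
    if c=='wrist':
        from scipy.spatial.transform import Rotation as R
        s=s or get_state();T=np.eye(4);T[:3,:3]=R.from_quat(s['eef_rot']).as_matrix();T[:3,3]=s['tool_pos'];T=T@np.array(m['T_tool_cam'])
    else: T=np.array(m['extrinsics'])
    q=np.linalg.inv(T)@np.append(p,1);q=K@(q[:3]*[1,-1,-1]);return q[1]/q[2],q[0]/q[2]
E
python3 - <<'E'
from h import *
np.set_printoptions(precision=4,suppress=True)
for n,a,b,z in [('scope',(280.8,313.9),(215,295.3),0),('collar',(218.4,316.1),(200.2,291.5),.262),('ring',(215.7,314.3),(199.6,290.6),.2705),('cap',(211.6,315.5),(201.7,289.7),.2915),('tray',(212.7,363),(231.8,374.8),0),('tray_o',(165.7,410.8),(263.3,438.3),0),('petri',(383.4,291.3),(216.1,222.7),0),('drop',(368.4,194),(158.5,219.3),0),('slide',(178.5,278),(158.8,378.9),0)]:
    print(n,atz('side',a,z)[:2],atz('top',b,z)[:2],tri([ray('side',a),ray('top',b)]))
E
```

```text
scope [0.5133 0.0137] [0.4953 0.0213] (array([0.5024, 0.0212, 0.0111]), [0.0087, 0.0087])
collar [0.5091 0.0125] [0.5092 0.0184] (array([0.5079, 0.0179, 0.2684]), [0.0003, 0.0003])
ring [0.5136 0.0127] [0.5098 0.0208] (array([0.5098, 0.0203, 0.2792]), [0.0016, 0.0016])
cap [0.5093 0.0176] [0.4991 0.022 ] (array([0.5032, 0.0221, 0.2962]), [0.0049, 0.0049])
tray [ 0.4362 -0.2744] [ 0.4356 -0.2889] (array([ 0.4379, -0.2907, -0.018 ]), [0.0004, 0.0004])
tray_o [ 0.3244 -0.534 ] [ 0.3195 -0.5321] (array([ 0.3219, -0.5317,  0.0018]), [0.0025, 0.0025])
petri [0.4841 0.3089] [0.4853 0.3052] (array([ 0.4856,  0.3065, -0.0062]), [0.0005, 0.0005])
drop [0.722  0.3385] [0.7168 0.3316] (array([ 0.7224,  0.3346, -0.0099]), [0.0031, 0.0031])
slide [ 0.7417 -0.3457] [ 0.7273 -0.3045] (array([ 0.719 , -0.2989,  0.0478]), [0.0041, 0.0041])
```

The side and top pictures agree with the networks. The scope is at about (0.507, 0.018) with the cap on top (side 316,211; top 291,200). The grey tray is at about (0.436, -0.28) and the orange look-alike is further out. The Petri stack is at +y, and the small look-alike cap lies on the bench at side (313,340).

Next I'll raise the arm and move it over the scope.

Request:
{"name": "jog_arm", "arguments": {
  "rows": [
    [[0, 0, -0.227], 0],
    [[0, 0, -0.227], 0],
    [[0, 0, -0.227], 0],
    [[0, 0, -0.227], 0],
    [[-0.637, -0.614, -0.227], 0],
    [[-0.637, -0.614, -0.227], 0],
    [[-0.637, -0.614, -0.227], 0],
    [[-0.637, -0.614, -0.227], 0],
    [[-0.637, -0.614, -0.227], 0],
    [[-0.637, -0.614, -0.227], 0],
    [[-0.637, -0.614, -0.227], 0],
    [[-0.637, -0.614, -0.227], 0],
    [[-0.637, -0.614, -0.227], 0],
    [[-0.637, -0.614, -0.227], 0],
    [[-0.637, -0.614, -0.227], 0],
    [[-0.637, -0.614, -0.227], 0],
    [[-0.637, -0.614, -0.227], 0],
    [[-0.637, -0.614, -0.227], 0],
    [[-0.637, -0.614, -0.227], 0],
    [[-0.637, -0.614, -0.227], 0]
  ],
  "gripper": 88
}}

```text
clock: 3.62
tool_pos: [0.5056, 0.0166, 0.4312]
eef_rot: [0.147, 0.989, -0.0, 0.0]
contact_force: [0.9, 0.5, 0.9]
opening: 0.997
```

Run:
```python
from h import *
np.set_printoptions(precision=4,suppress=True)
s=get_state();print(s['q'],s['tool_pos'],s['moment'],s['eef_rot'],s['clock'])
save('w1',snapshot('wrist'))
zs={'tube_collar':.262,'iris_ring':.2705,'dust_cap':.2915,'tube_top':.2835,'iris_tab':.2725,'open_mark':.2725,'microscope':0}
for t,z in zs.items():
    print(t,[(np.round(d['rect']).tolist(),round(d['p'],2)) for d in boxes_of(t,'wrist')][:2] if t!='open_mark' else '',[(np.round(d['pixel'],1).tolist(),round(d['p'],2),atz('wrist',d['pixel'],z,s)) for d in mark_of(t,'wrist')][:3])
```

```text
[-0.1142  0.343  -0.0146  1.6525  0.0057  1.1454  1.1458] [0.5056 0.0166 0.4312] [ 0.0246 -0.0075 -0.0225] [ 0.1468  0.9892 -0.0001  0.0004] 3.6167
tube_collar [([293.0, 162.0, 358.0, 204.0], 0.65)] []
iris_ring [([297.0, 173.0, 353.0, 194.0], 0.59)] []
dust_cap [([298.0, 177.0, 355.0, 233.0], 0.85), ([404.0, 97.0, 424.0, 116.0], 0.73)] [([201.8, 323.2], 0.86, array([0.5101, 0.0148, 0.2915])), ([108.4, 412.4], 0.59, array([0.4557, 0.1078, 0.2915]))]
tube_top [] [([172.5, 156.2], 0.25, array([ 0.4432, -0.12  ,  0.2835]))]
iris_tab [([299.0, 170.0, 349.0, 190.0], 0.87)] [([94.6, 484.5], 0.6, array([0.4636, 0.1753, 0.2725]))]
open_mark  [([213.4, 349.5], 0.85, array([0.5333, 0.0341, 0.2725]))]
microscope [([204.0, 15.0, 409.0, 288.0], 0.77)] [([217.2, 518.0], 0.61, array([0.7206, 0.3353, 0.    ]))]
```

View pics/w1.png

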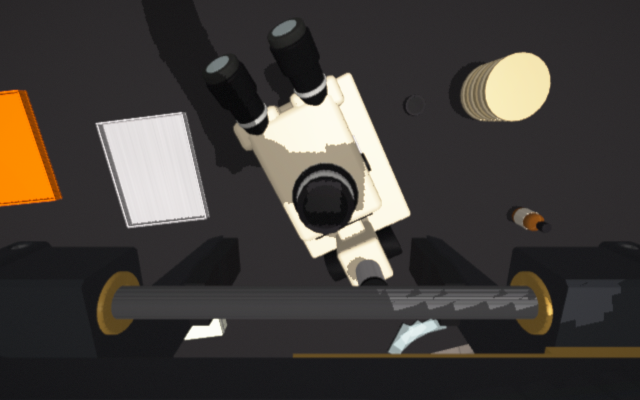

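Run:
```python
from h import *
im=cv2.imread('pics/w1.png')[150:260,270:385]
cv2.imwrite('pics/w1z.png',cv2.resize(im,None,fx=5,fy=5,interpolation=cv2.INTER_CUBIC))
```

```text
(no output)
```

View pics/w1z.png

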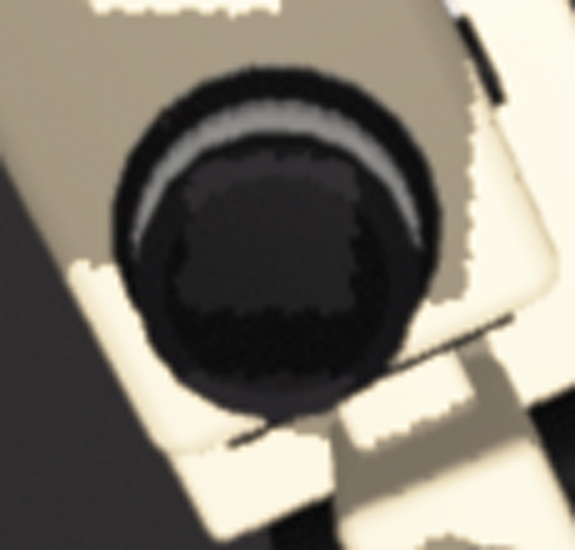

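```bash
cat >> h.py <<'E'
def overlay(img,name,xy,s,crop,f=5,circ=((.032,.270),(.026,.283),(.0245,.3065),(.0245,.2915))):
    im=cv2.imread(img);c0,r0,c1,r1=crop
    z=cv2.resize(im[r0:r1,c0:c1],None,fx=f,fy=f,interpolation=cv2.INTER_CUBIC)
    cols=[(0,0,255),(0,255,0),(255,0,255),(255,255,0)]
    for (R_,zz),col in zip(circ,cols):
        for a in np.linspace(0,2*np.pi,120):
            v,u=proj('wrist',[xy[0]+R_*np.cos(a),xy[1]+R_*np.sin(a),zz],s)
            cv2.circle(z,(int((u+.5-c0)*f),int((v+.5-r0)*f)),1,col,-1)
    cv2.imwrite(f'pics/{name}.png',z)
E
python3 - <<'E'
from h import *
s=get_state()
for px in [(205.5,325.5)]:
    print(atz('wrist',px,.3065,s))
print(atz('wrist',(197,325.2),.270,s))
overlay('pics/w1.png','ov1',(0.5085,0.0165),s,(270,150,385,260))
E
```

```text
[0.50897951 0.01998973 0.3065    ]
[0.51066147 0.01935801 0.27      ]
```

View pics/ov1.png

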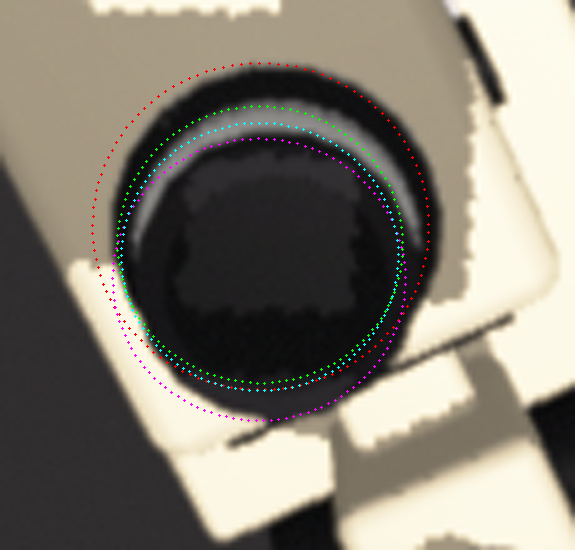

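Run:
```python
from h import *
s=get_state()
overlay('pics/w1.png','ov2',(0.5095,0.0193),s,(270,150,385,260))
```

```text
(no output)
```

View pics/ov2.png

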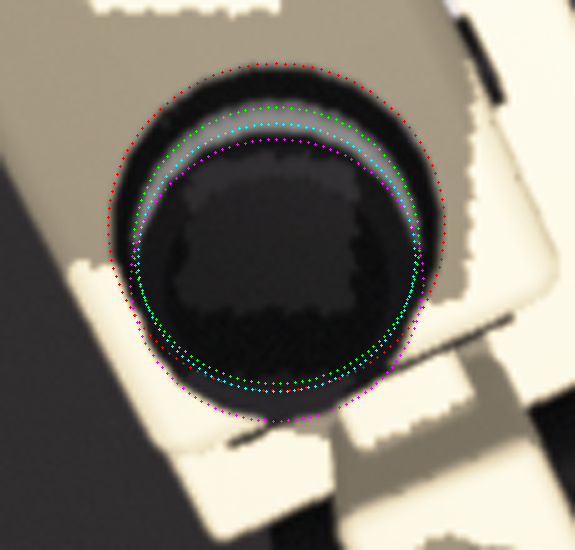

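The overlay fits the axis at (0.5095, 0.0193). I'll lower the open fingers around the cap.

Request:
{"name": "jog_arm", "arguments": {
  "rows": [
    [[-0.0039, 0.005, 0.03], 0],
    [[-0.0039, 0.005, 0.07], 0],
    [[-0.0039, 0.005, 0.1], 0],
    [[-0.0039, 0.005, 0.13], 0],
    [[-0.0039, 0.005, 0.145], 0],
    [[-0.0039, 0.005, 0.153], 0],
    [[-0.0039, 0.005, 0.153], 0],
    [[-0.0039, 0.005, 0.153], 0]
  ]
}}

```text
clock: 4.98
tool_pos: [0.5092, 0.022, 0.3166]
eef_rot: [0.146, 0.989, 0.0, 0.0]
contact_force: [-0.2, -0.7, -0.2]
opening: 0.999
```

Run:
```python
from h import *
s=get_state();print(s['tool_pos'],s['contact_force'],s['moment'],s['clock'])
save('w2',snapshot('wrist'));save('s2',snapshot('side'))
overlay('pics/w2.png','ov3',(0.5095,0.0193),s,(240,150,410,310),4)
```

```text
[0.50915962 0.02197195 0.31663943] [-0.22786517 -0.72157741 -0.23997372] [0.00238609 0.00130328 0.00036672] 4.9833
```

View pics/ov3.png

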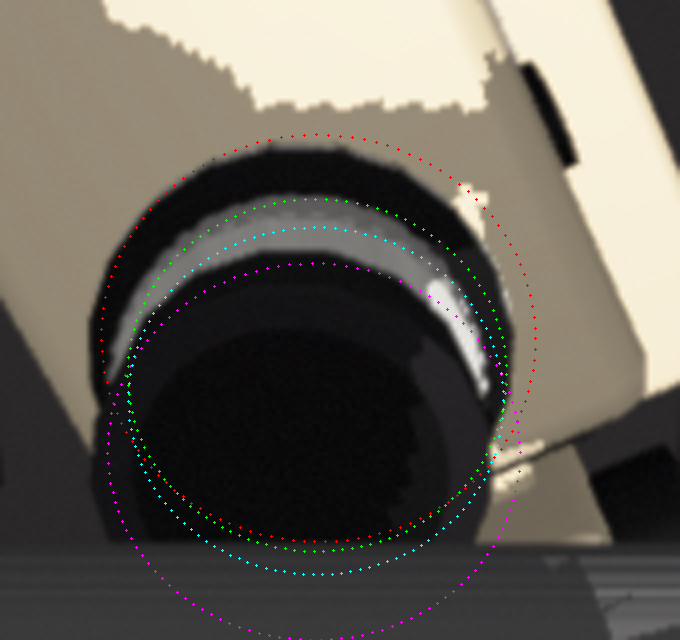

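Run:
```python
from h import *
s=get_state();print(s['tool_pos'],s['qd'],s['clock'])
save('w3',snapshot('wrist'))
overlay('pics/w3.png','ov4',(0.5082,0.0172),s,(240,150,410,310),4)
```

```text
[0.50951268 0.02196274 0.31722767] [ 5.67673679e-04 -4.60678069e-03 -8.89371639e-04  1.64268951e-03
 -1.31827427e-03 -1.38026574e-03 -6.90007126e-05] 5.0833
```

View pics/ov4.png

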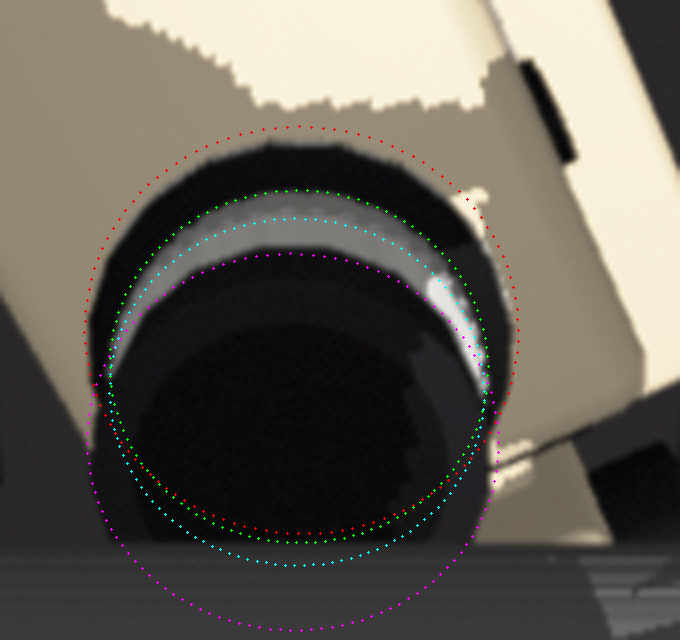

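View pics/w3.png

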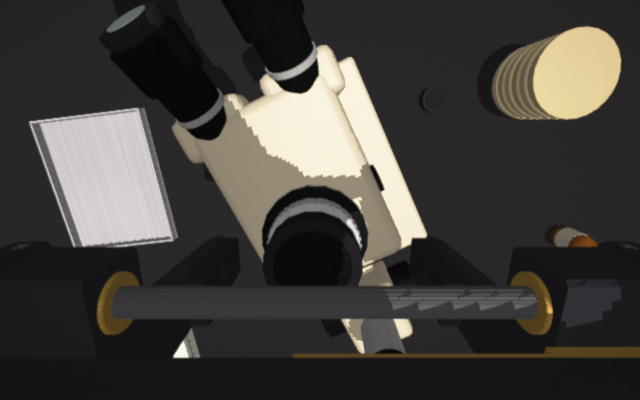

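The fingers surround the cap, but its axis sits about 5 mm toward tool -y (cap at col 313, jaws centred on col 324). I'll re-centre and then close on it gently.

Request:
{"name": "jog_arm", "arguments": {
  "rows": [
    [[0, -0.004, 0], 0],
    [[0, -0.0067, 0], 0],
    [[0, -0.0067, 0], 0],
    [[0, -0.0067, 0], 0],
    [[0, -0.0067, 0], 0]
  ],
  "gripper": 62,
  "newtons": 8
}}

```text
clock: 5.55
tool_pos: [0.5074, 0.017, 0.3163]
eef_rot: [0.146, 0.989, 0.0, 0.0]
contact_force: [-0.3, 0.4, 0.5]
opening: 0.707
```

Request:
{"name": "jog_arm", "arguments": {
  "rows": [
    [[0, 0, 0], 0],
    [[0, 0, 0], 0],
    [[0, 0, 0], 0],
    [[0, 0, 0], 0],
    [[0, 0, 0], 0],
    [[0, 0, 0], 0]
  ],
  "gripper": 44,
  "newtons": 8
}}

```text
clock: 6.05
tool_pos: [0.5073, 0.017, 0.3162]
eef_rot: [0.146, 0.989, -0.0, -0.0]
contact_force: [-1.4, -0.4, 0.2]
opening: 0.55
```

Request:
{"name": "jog_arm", "arguments": {
  "rows": [
    [[0, 0, -0.01], 0],
    [[0, 0, -0.02], 0],
    [[0, 0, -0.035], 0],
    [[0, 0, -0.05], 0],
    [[0, 0, -0.07], 0],
    [[0, 0, -0.08], 0],
    [[0, 0, -0.08], 0]
  ]
}}

```text
clock: 6.63
tool_pos: [0.5084, 0.0173, 0.3784]
eef_rot: [0.146, 0.989, 0.001, 0.002]
contact_force: [0.5, -0.0, 0.2]
opening: 0.545
```

Run:
```python
from h import *
np.set_printoptions(precision=4,suppress=True)
s=get_state();print(s['tool_pos'],s['eef_rot'],s['contact_force'],s['opening'],s['clock'])
save('w4',snapshot('wrist'));save('s4',snapshot('side'))
for c in ['wrist','side']:
  for t in ['tray','dust_cap']:
    print(t,[(np.round(d['rect']).tolist(),round(d['p'],2)) for d in boxes_of(t,c)][:2],[(np.round(d['pixel'],1).tolist(),round(d['p'],2),atz(c,d['pixel'],0,s)) for d in mark_of(t,c)][:3])
```

```text
[0.5084 0.0173 0.3784] [0.1464 0.9892 0.0007 0.0022] [ 0.4737 -0.0411  0.1508] 0.5452618606315807 6.6333
tray [([2.0, 111.0, 39.0, 208.0], 0.79), ([68.0, 112.0, 197.0, 235.0], 0.61)] [([176.3, 138.4], 0.83, array([ 0.445 , -0.2822,  0.    ]))]
dust_cap [([273.0, 212.0, 377.0, 288.0], 0.92), ([414.0, 89.0, 435.0, 114.0], 0.82)] [([104.5, 423.3], 0.9, array([0.4705, 0.1913, 0.    ])), ([253.9, 323.2], 0.72, array([ 0.6668, -0.0311,  0.    ]))]
tray [([257.0, 201.0, 377.0, 318.0], 0.73), ([377.0, 142.0, 444.0, 191.0], 0.63)] [([164.3, 407.3], 0.55, array([ 0.337 , -0.5377,  0.    ]))]
dust_cap [([310.0, 186.0, 328.0, 203.0], 0.57), ([304.0, 333.0, 322.0, 347.0], 0.51)] [([193.4, 313.8], 0.55, array([ 0.6076, -0.3124,  0.    ]))]
```

View pics/w4.png

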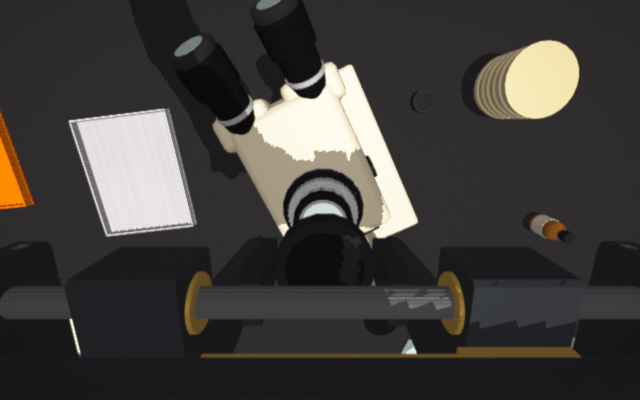

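The cap is off the tube and held in the jaws (wrist col 325, row 250), and the exposed tube top shows below it. The tray is at wrist (135,172). Next I'll carry the cap over the tray and start down.

Request:
{"name": "jog_arm", "arguments": {
  "rows": [
    [[-0.003, -0.04, 0], 0],
    [[-0.007, -0.09, 0], 0],
    [[-0.01, -0.14, 0], 0],
    [[-0.013, -0.19, 0], 0],
    [[-0.017, -0.24, 0], 0],
    [[-0.02, -0.29, 0], 0],
    [[-0.023, -0.34, 0], 0],
    [[-0.026, -0.38, 0.02], 0],
    [[-0.028, -0.405, 0.06], 0],
    [[-0.028, -0.405, 0.1], 0],
    [[-0.028, -0.405, 0.14], 0],
    [[-0.028, -0.405, 0.18], 0],
    [[-0.028, -0.405, 0.2], 0],
    [[-0.028, -0.405, 0.2], 0],
    [[-0.028, -0.405, 0.2], 0]
  ]
}}

```text
clock: 8.38
tool_pos: [0.4393, -0.2797, 0.2258]
eef_rot: [0.146, 0.989, 0.0, -0.001]
contact_force: [0.5, 0.1, 0.1]
opening: 0.545
```

Run:
```python
from h import *
np.set_printoptions(precision=4,suppress=True)
s=get_state();print(s['tool_pos'],s['eef_rot'],s['opening'],s['clock'],s['q'])
save('w5',snapshot('wrist'));save('s5',snapshot('side'))
for p in [(0,0),(.095,.075),(.095,-.075),(-.095,.075),(-.095,-.075)]: print(proj('wrist',[.44+p[0],-.28+p[1],.016],s))
print([(np.round(d['pixel'],1).tolist(),round(d['p'],2),atz('wrist',d['pixel'],0,s)) for d in mark_of('tray','wrist')][:3])
```

```text
[ 0.4393 -0.2797  0.2258] [ 0.1464  0.9892  0.0003 -0.0007] 0.5446289817184561 8.3833 [ 0.4651  0.6034  0.0214  1.9215 -0.0211  0.6184  1.7768]
(np.float64(182.19300279179012), np.float64(323.55486458977373))
(np.float64(240.74641757064563), np.float64(409.13902265270946))
(np.float64(274.71822666980523), np.float64(286.6733300911363))
(np.float64(72.24866446536765), np.float64(367.37984265480185))
(np.float64(117.05932662910463), np.float64(228.3527169954657))
[([150.7, 84.4], 0.63, array([ 0.3306, -0.5277,  0.    ])), ([183.2, 323.4], 0.57, array([ 0.4441, -0.2815,  0.    ]))]
```

View pics/w5.png

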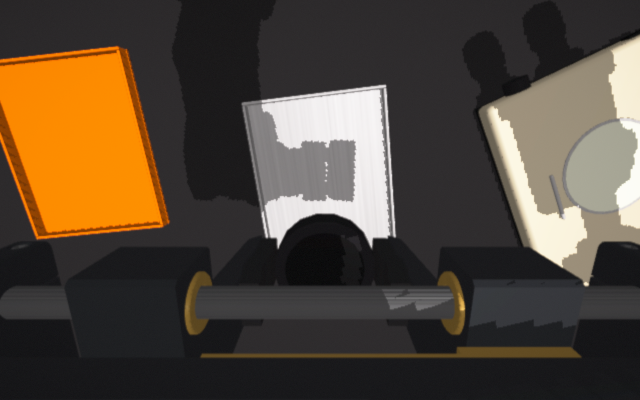

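View pics/s5.png

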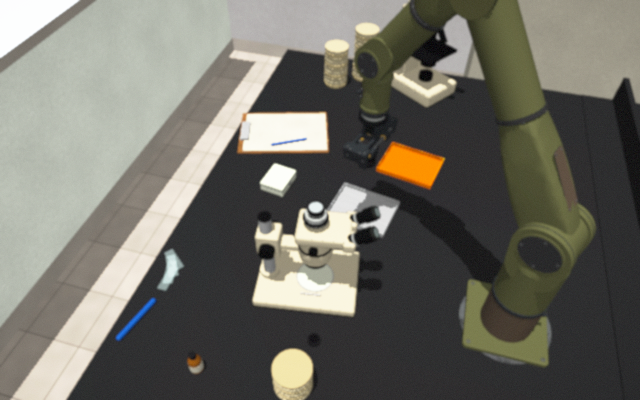

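I'm over the tray centre. I'll lower to just above the floor.

Request:
{"name": "jog_arm", "arguments": {
  "rows": [
    [[0, 0, 0.04], 0],
    [[0, 0, 0.08], 0],
    [[0, 0, 0.12], 0],
    [[0, 0, 0.16], 0],
    [[0, 0, 0.2], 0],
    [[0, 0, 0.225], 0],
    [[0, 0, 0.245], 0],
    [[0, 0, 0.257], 0],
    [[0, 0, 0.257], 0],
    [[0, 0, 0.257], 0],
    [[0, 0, 0.257], 0]
  ]
}}

```text
clock: 9.45
tool_pos: [0.4404, -0.2803, 0.0347]
eef_rot: [0.146, 0.989, -0.0, 0.001]
contact_force: [0.2, -0.1, 0.0]
opening: 0.552
```

Request:
{"name": "jog_arm", "arguments": {
  "rows": [
    [[0, 0, 0.002], 0],
    [[0, 0, 0.004], 0],
    [[0, 0, 0.0055], 0],
    [[0, 0, 0.0055], 0]
  ]
}}

```text
clock: 9.78
tool_pos: [0.4396, -0.2798, 0.0294]
eef_rot: [0.146, 0.989, -0.0, 0.0]
contact_force: [-0.0, -0.3, -0.2]
opening: 0.55
```

Now down another 2 mm, watching the force.

Request:
{"name": "jog_arm", "arguments": {
  "rows": [
    [[0, 0, 0.0013], 0],
    [[0, 0, 0.0027], 0],
    [[0, 0, 0.0027], 0]
  ]
}}

```text
clock: 10.03
tool_pos: [0.4396, -0.2798, 0.0275]
eef_rot: [0.146, 0.989, -0.0, 0.0]
contact_force: [0.4, 0.5, 3.6]
opening: 0.545
```

Contact is 3.6 N up, so the cap is on the floor. I'll release and rise.

Request:
{"name": "jog_arm", "arguments": {
  "rows": [
    [[0, 0, 0], 0],
    [[0, 0, 0], 0],
    [[0, 0, 0], 0],
    [[0, 0, -0.01], 0],
    [[0, 0, -0.04], 0],
    [[0, 0, -0.09], 0],
    [[0, 0, -0.14], 0],
    [[0, 0, -0.19], 0],
    [[0, 0, -0.24], 0],
    [[0, 0, -0.29], 0],
    [[0, 0, -0.34], 0],
    [[0, 0, -0.39], 0],
    [[0, 0, -0.44], 0],
    [[0, 0, -0.48], 0],
    [[0, 0, -0.5], 0],
    [[0, 0, -0.5], 0]
  ],
  "gripper": 70
}}

```text
clock: 11.37
tool_pos: [0.4405, -0.2805, 0.4064]
eef_rot: [0.147, 0.989, -0.001, 0.004]
contact_force: [0.2, -0.6, -0.1]
opening: 0.796
```

Run:
```python
from h import *
np.set_printoptions(precision=4,suppress=True)
s=get_state();print(s['tool_pos'],s['eef_rot'],s['opening'],s['clock'])
save('w6',snapshot('wrist'))
print([(np.round(d['pixel'],1).tolist(),round(d['p'],2),atz('wrist',d['pixel'],0.003,s)) for t in ['tray','dust_cap'] for d in mark_of(t,'wrist')])
```

```text
[ 0.4405 -0.2805  0.4064] [ 0.1465  0.9892 -0.0013  0.0038] 0.7955995704423933 11.3667
[([138.7, 165.5], 0.96, array([ 0.3331, -0.5265,  0.003 ])), ([160.8, 325.0], 0.65, array([ 0.4463, -0.2808,  0.003 ])), ([156.5, 324.8], 0.78, array([ 0.4392, -0.279 ,  0.003 ]))]
```

View pics/w6.png

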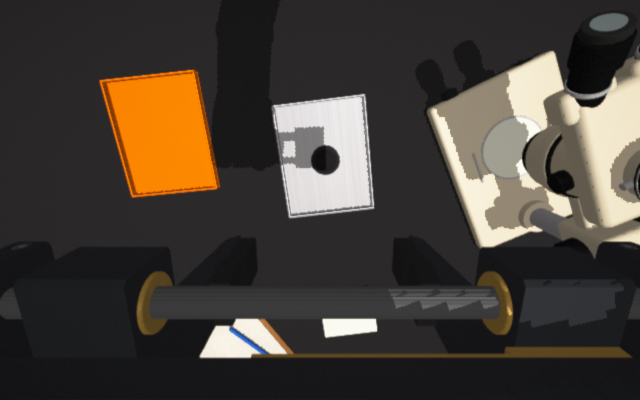

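The cap lies flat near the middle of the tray (wrist 325,159). Now back above the microscope.

Request:
{"name": "jog_arm", "arguments": {
  "rows": [
    [[0.003, 0.04, 0], 0],
    [[0.007, 0.09, 0], 0],
    [[0.01, 0.14, 0], 0],
    [[0.013, 0.19, 0], 0],
    [[0.017, 0.24, 0], 0],
    [[0.02, 0.29, 0], 0],
    [[0.023, 0.34, 0], 0],
    [[0.026, 0.38, 0], 0],
    [[0.0275, 0.4, 0], 0],
    [[0.0275, 0.405, 0], 0],
    [[0.0275, 0.405, 0], 0],
    [[0.0275, 0.405, 0], 0],
    [[0.0275, 0.405, 0], 0],
    [[0.0275, 0.405, 0], 0]
  ]
}}

```text
clock: 12.68
tool_pos: [0.5074, 0.0151, 0.4021]
eef_rot: [0.148, 0.989, -0.0, -0.0]
contact_force: [0.1, -0.0, -0.0]
opening: 0.796
```

Run:
```python
from h import *
np.set_printoptions(precision=4,suppress=True)
s=get_state();print(s['tool_pos'],s['eef_rot'],s['q'],s['moment'],s['clock'])
save('w7',snapshot('wrist'))
for t in ['iris_tab','open_mark']: print([(np.round(d['pixel'],1).tolist(),round(d['p'],2),atz('wrist',d['pixel'],0.2725,s)) for d in mark_of(t,'wrist')])
overlay('pics/w7.png','ov7',(0.5078,0.0170),s,(260,140,390,270),5,((.032,.270),(.026,.283),(.021,.3025)))
im=cv2.imread('pics/w7.png')[140:270,260:390];cv2.imwrite('pics/w7z.png',cv2.resize(im,None,fx=4,fy=4,interpolation=cv2.INTER_CUBIC))
```

```text
[0.5074 0.0151 0.4021] [ 0.1479  0.989  -0.0004 -0.0003] [-0.0979  0.3698 -0.0341  1.7027  0.0148  1.0701  1.1371] [-0.031  -0.0296  0.0263] 12.6833
[]
[([220.5, 354.8], 0.88, array([0.5331, 0.0353, 0.2725])), ([91.6, 493.9], 0.68, array([0.4633, 0.1668, 0.2725])), ([207.9, 326.0], 0.24, array([0.515 , 0.0147, 0.2725]))]
```

View pics/ov7.png

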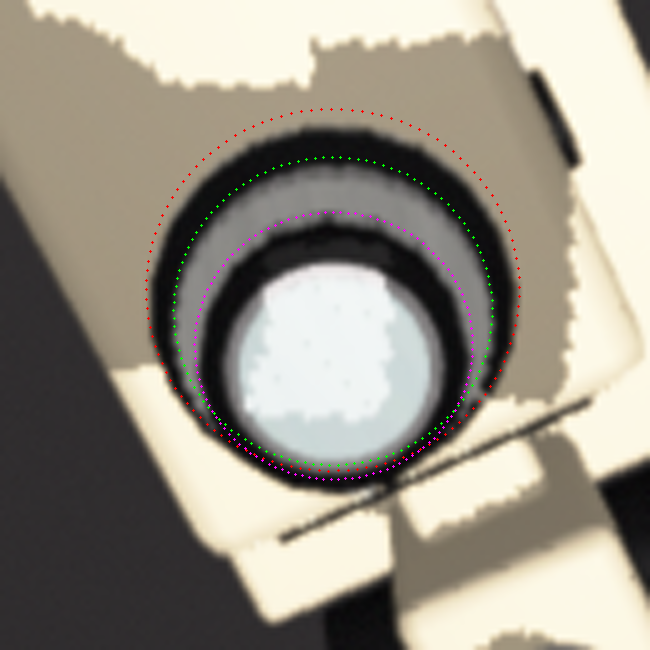

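View pics/w7z.png

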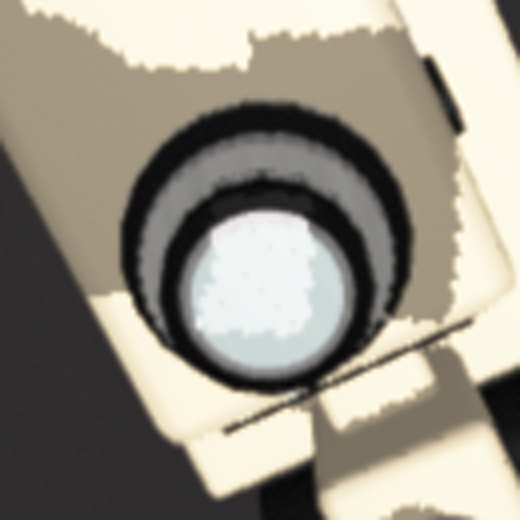

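Bare tube with the grey ring around (325,195). The open mark is reported at (355,220), and the tab is hidden on the far side. I'll approach the ring in two stages.

Run:
```python
from h import *
s=get_state();print(s['tool_pos'],s['eef_rot'],s['clock'])
```

```text
[0.50757893 0.01597032 0.40236792] [ 1.47224877e-01  9.89103042e-01 -7.63765741e-05  3.70222174e-05] 12.8333
```

Request:
{"name": "jog_arm", "arguments": {
  "rows": [
    [[-0.002, 0, 0.03], 0],
    [[-0.002, 0, 0.06], 0],
    [[-0.002, 0, 0.09], 0],
    [[-0.002, 0, 0.11], 0],
    [[-0.002, 0, 0.11], 0],
    [[-0.002, 0, 0.11], 0],
    [[-0.002, 0, 0.11], 0],
    [[-0.002, 0, 0.11], 0]
  ]
}}

```text
clock: 13.5
tool_pos: [0.51, 0.0165, 0.321]
eef_rot: [0.147, 0.989, 0.0, 0.001]
contact_force: [0.2, 0.2, 0.4]
opening: 0.795
```

Run:
```python
from h import *
np.set_printoptions(precision=4,suppress=True)
s=get_state();print(s['tool_pos'],s['eef_rot'],s['clock'])
save('w8',snapshot('wrist'))
s2=get_state();print(s2['tool_pos'])
overlay('pics/w8.png','ov8',(0.5093,0.0164),s,(240,150,410,310),4,((.032,.270),(.026,.283),(.021,.3025)))
```

```text
[0.51   0.0165 0.321 ] [0.1465 0.9892 0.0004 0.0013] 13.5
[0.5099 0.0165 0.321 ]
```

View pics/ov8.png

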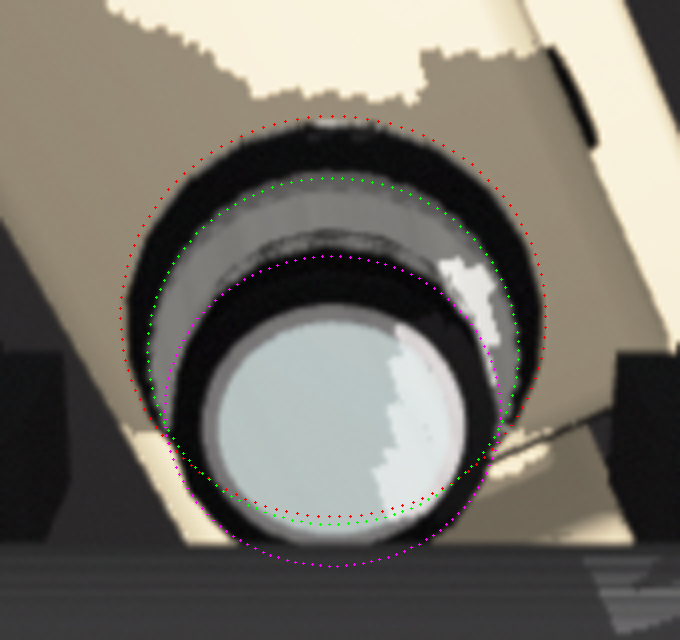

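Request:
{"name": "jog_arm", "arguments": {
  "rows": [
    [[0.001, -0.0005, 0.01], 0],
    [[0.001, -0.0005, 0.02], 0],
    [[0.001, -0.0005, 0.027], 0],
    [[0.001, -0.0005, 0.0287], 0],
    [[0.001, -0.0005, 0.0287], 0],
    [[0.001, -0.0005, 0.0287], 0],
    [[0.001, -0.0005, 0.0287], 0]
  ]
}}

```text
clock: 14.13
tool_pos: [0.5085, 0.0164, 0.2984]
eef_rot: [0.146, 0.989, 0.0, 0.0]
contact_force: [0.5, -0.2, -0.5]
opening: 0.796
```

Run:
```python
from h import *
s=get_state();print(s['tool_pos'],s['eef_rot'],s['moment'],s['contact_force'],s['q'][6],s['clock'])
```

```text
[0.50847631 0.01639409 0.29840009] [1.46368663e-01 9.89230096e-01 7.28888253e-05 1.59386809e-04] [-0.07512713 -0.01846089  0.01775095] [ 0.52123502 -0.20060862 -0.48634763] 1.1267062145445972 14.1333
```

Request:
{"name": "jog_arm", "arguments": {
  "rows": [
    [[-0.0008, 0, -0.0008], 0],
    [[-0.0008, 0, -0.0008], 0],
    [[-0.0008, 0, -0.0008], 0],
    [[-0.0008, 0, -0.0008], 0],
    [[-0.0008, 0, -0.0008], 0],
    [[-0.0008, 0, -0.0008], 0],
    [[-0.0008, 0, -0.0008], 0]
  ],
  "gripper": 47,
  "newtons": 8
}}

```text
clock: 14.72
tool_pos: [0.509, 0.0161, 0.2991]
eef_rot: [0.146, 0.989, 0.0, 0.0]
contact_force: [-0.3, -1.3, 2.3]
opening: 0.583
```

```bash
cat > st.py <<'E'
from h import *
from scipy.spatial.transform import Rotation as R
np.set_printoptions(precision=3,suppress=True)
s=get_state();y=R.from_quat(s['eef_rot']).as_matrix()[:,1]
print(s['tool_pos'].round(4),'jawyaw',round(float(np.arctan2(y[1],y[0])),3),'M',s['moment'],'F',s['contact_force'],'op',s['opening']*88.1,'q7',s['q'][6],'tau7',s['joint_torque'][6],s['clock'])
E
python3 st.py
```

```text
[0.509 0.016 0.299] jawyaw 1.277 M [-0.128  0.039  0.024] F [-0.275 -1.285  2.259] op 51.34666272161706 q7 1.1273276603602993 tau7 -0.015061897574923933 14.7167
```

I have the ring at 51.3 mm. Now a counter-clockwise turn (negative about tool z), starting small.

Request:
{"name": "jog_arm", "arguments": {
  "rows": [
    [[0, 0, 0], -0.025],
    [[0, 0, 0], -0.05],
    [[0, 0, 0], -0.075],
    [[0, 0, 0], -0.1],
    [[0, 0, 0], -0.1]
  ]
}}

```text
clock: 15.13
tool_pos: [0.509, 0.0159, 0.2991]
eef_rot: [0.046, 0.999, 0.0, 0.0]
contact_force: [0.5, -0.6, 2.2]
opening: 0.585
```

```bash
python3 st.py
```

```text
[0.509 0.016 0.299] jawyaw 1.478 M [-0.146  0.029  0.053] F [ 0.526 -0.647  2.196] op 51.528493640046726 q7 1.2875138415034717 tau7 0.31198538839817047 15.1333
```

```bash
python3 - <<'E'
from h import *
save('w9',snapshot('wrist'));save('s9',snapshot('side'))
im=cv2.imread('pics/w9.png')[150:300,240:410];cv2.imwrite('pics/w9z.png',cv2.resize(im,None,fx=4,fy=4,interpolation=cv2.INTER_CUBIC))
im=cv2.imread('pics/s9.png')[150:260,260:390];cv2.imwrite('pics/s9z.png',cv2.resize(im,None,fx=5,fy=5,interpolation=cv2.INTER_CUBIC))
s=get_state();print(s['joint_torque'],s['q'],s['qd'])
E
python3 st.py
```

```text
[-4.48215874e-01 -4.01160550e+01 -5.08112144e-01 -1.36127955e+01
 -3.08909202e-01 -7.09221466e-02 -3.62418999e-02] [-0.05793838  0.48428063 -0.09835599  1.86421122  0.0643078   0.79578811
  1.28551643] [-3.63184651e-03 -1.22053676e-03  3.75334428e-03  1.40149484e-03
  2.40774587e-04  7.58657951e-05 -2.31614233e-03]
[0.509 0.016 0.299] jawyaw 1.476 M [-0.266  0.082  0.136] F [-0.335 -0.001  2.462] op 51.634239832826886 q7 1.2855164264551564 tau7 -0.03624189994297922 15.2333
```

View pics/w9z.png

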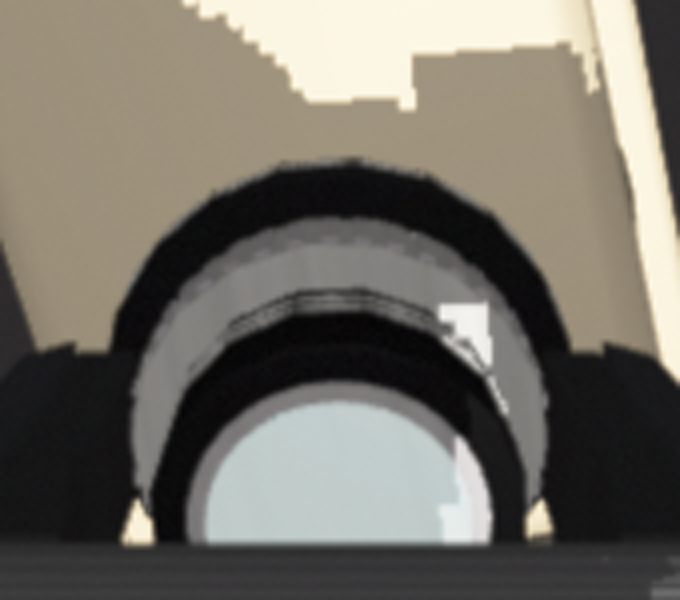

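View pics/s9z.png

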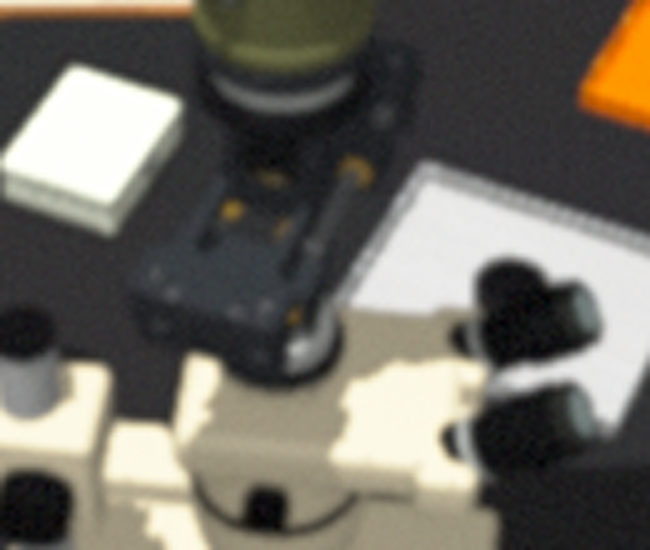

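Request:
{"name": "jog_arm", "arguments": {
  "rows": [
    [[0, 0, 0], -0.025],
    [[0, 0, 0], -0.05],
    [[0, 0, 0], -0.075],
    [[0, 0, 0], -0.1],
    [[0, 0, 0], -0.1]
  ]
}}

```text
clock: 15.65
tool_pos: [0.509, 0.0158, 0.299]
eef_rot: [-0.053, 0.999, -0.0, 0.0]
contact_force: [-1.0, -2.2, 3.3]
opening: 0.584
```

```bash
cat > av.py <<'E'
from h import *
import sys
from scipy.spatial.transform import Rotation as R
np.set_printoptions(precision=3,suppress=True)
M=[];F=[];T=[]
for i in range(int(sys.argv[1]) if len(sys.argv)>1 else 5):
    s=get_state();M.append(s['moment']);F.append(s['contact_force']);T.append(s['joint_torque'])
    im=snapshot('wrist')
s=get_state();M.append(s['moment']);F.append(s['contact_force']);T.append(s['joint_torque'])
y=R.from_quat(s['eef_rot']).as_matrix()[:,1]
print(s['tool_pos'].round(4),'yaw',round(float(np.arctan2(y[1],y[0])),4),'M',np.mean(M,0),'Mz',np.array(M)[:,2],'F',np.mean(F,0),'op',s['opening']*88.1,'q7',s['q'][6],'tau7',np.array(T)[:,6],s['clock'])
E
python3 av.py
```

```text
[0.509 0.016 0.299] yaw 1.6757 M [-0.446  0.047  0.076] Mz [0.063 0.119 0.11  0.106 0.018 0.04 ] F [-0.312 -2.25   3.324] op 51.48675944723849 q7 1.4452942779046853 tau7 [ 0.314  0.075 -0.038 -0.059 -0.055 -0.045] 15.9
```

Request:
{"name": "jog_arm", "arguments": {
  "rows": [
    [[0, -0.0005, 0], -0.025],
    [[0, -0.0005, 0], -0.05],
    [[0, -0.0005, 0], -0.075],
    [[0, -0.0005, 0], -0.1],
    [[0, -0.0005, 0], -0.1]
  ]
}}

```text
clock: 16.32
tool_pos: [0.509, 0.0157, 0.299]
eef_rot: [-0.153, 0.988, -0.0, 0.0]
contact_force: [0.3, -1.9, 4.0]
opening: 0.584
```

```bash
python3 av.py
```

```text
[0.509 0.016 0.299] yaw 1.8759 M [-0.458  0.055  0.081] Mz [ 0.107  0.106  0.139  0.015  0.129 -0.012] F [-0.038 -2.172  4.376] op 51.83604207921143 q7 1.6062158994100453 tau7 [ 0.316  0.077 -0.039 -0.06  -0.058 -0.048] 16.5667
```

Request:
{"name": "jog_arm", "arguments": {
  "rows": [
    [[0, -0.0004, -0.0005], -0.025],
    [[0, -0.0004, -0.0005], -0.05],
    [[0, -0.0004, -0.0005], -0.075],
    [[0, -0.0004, -0.0005], -0.1],
    [[0, -0.0004, -0.0005], -0.1]
  ]
}}

```text
clock: 16.98
tool_pos: [0.5091, 0.0155, 0.2991]
eef_rot: [-0.251, 0.968, 0.0, 0.0]
contact_force: [0.3, -1.9, 2.5]
opening: 0.587
```

```bash
python3 av.py
python3 - <<'E'
from h import *
save('w10',snapshot('wrist'))
im=cv2.imread('pics/w10.png')[150:300,240:410];cv2.imwrite('pics/w10z.png',cv2.resize(im,None,fx=4,fy=4,interpolation=cv2.INTER_CUBIC))
E
```

```text
[0.509 0.015 0.299] yaw 2.0761 M [-0.4   -0.131  0.062] Mz [0.057 0.062 0.079 0.028 0.085 0.062] F [ 0.857 -2.182  1.315] op 51.60724884780906 q7 1.7675960184172417 tau7 [ 0.317  0.078 -0.039 -0.06  -0.059 -0.05 ] 17.2333
```

View pics/w10z.png

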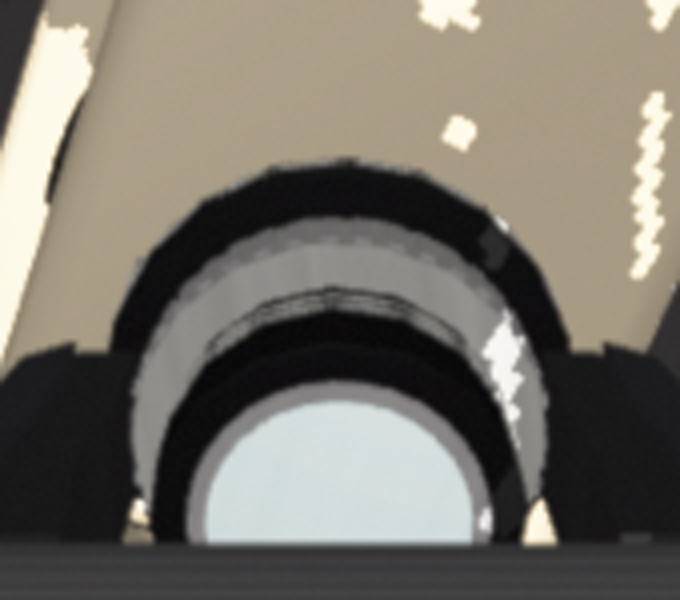

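Request:
{"name": "jog_arm", "arguments": {
  "rows": [
    [[0, -0.0004, 0], -0.02],
    [[0, -0.0004, 0], -0.04],
    [[0, -0.0004, 0], -0.06],
    [[0, -0.0004, 0], -0.075],
    [[0, -0.0004, 0], -0.075]
  ]
}}

```text
clock: 17.7
tool_pos: [0.509, 0.0153, 0.2991]
eef_rot: [-0.322, 0.947, 0.0, -0.0]
contact_force: [1.0, -3.0, 0.2]
opening: 0.584
```

```bash
python3 av.py 3
```

```text
[0.509 0.015 0.299] yaw 2.2261 M [-0.302 -0.13  -0.141] Mz [-0.173 -0.107 -0.134 -0.149] F [ 0.73  -1.898  0.065] op 51.267102265247075 q7 1.8888920389494956 tau7 [0.418 0.218 0.155 0.147] 17.85
```

Mz swung from about +0.07 to -0.14 and tau7 rose by 0.2 N m, which looks like the stop. I'll go on in small steps.

Request:
{"name": "jog_arm", "arguments": {
  "rows": [
    [[0, 0, 0], -0.005],
    [[0, 0, 0], -0.01],
    [[0, 0, 0], -0.01]
  ]
}}

```text
clock: 18.1
tool_pos: [0.5088, 0.0151, 0.2991]
eef_rot: [-0.332, 0.943, 0.0, -0.0]
contact_force: [0.0, -2.4, -0.1]
opening: 0.587
```

```bash
python3 av.py 3
```

```text
[0.509 0.015 0.299] yaw 2.2468 M [-0.399  0.094 -0.251] Mz [-0.239 -0.226 -0.272 -0.266] F [-0.085 -2.038 -0.61 ] op 51.447778032021084 q7 1.9056068194481408 tau7 [0.346 0.287 0.264 0.268] 18.25
```

Request:
{"name": "jog_arm", "arguments": {
  "rows": [
    [[0, 0, 0], -0.005],
    [[0, 0, 0], -0.005],
    [[0, 0, 0], -0.005],
    [[0, 0, 0], -0.005],
    [[0, 0, 0], -0.005]
  ]
}}

```text
clock: 18.67
tool_pos: [0.5089, 0.0152, 0.2991]
eef_rot: [-0.336, 0.942, 0.0, -0.0]
contact_force: [-1.0, -1.8, -1.3]
opening: 0.58
```

```bash
python3 av.py 4
python3 - <<'E'
from h import *
save('s11',snapshot('side'));save('t11',snapshot('top'));save('w11',snapshot('wrist'))
im=cv2.imread('pics/w11.png')[150:300,240:410];cv2.imwrite('pics/w11z.png',cv2.resize(im,None,fx=4,fy=4,interpolation=cv2.INTER_CUBIC))
E
```

```text
[0.509 0.015 0.299] yaw 2.257 M [-0.422  0.14  -0.277] Mz [-0.321 -0.28  -0.246 -0.318 -0.219] F [-1.08  -2.412 -1.947] op 51.53209727679637 q7 1.913738573908714 tau7 [0.28  0.28  0.281 0.281 0.281] 18.8667
```

View pics/w11z.png

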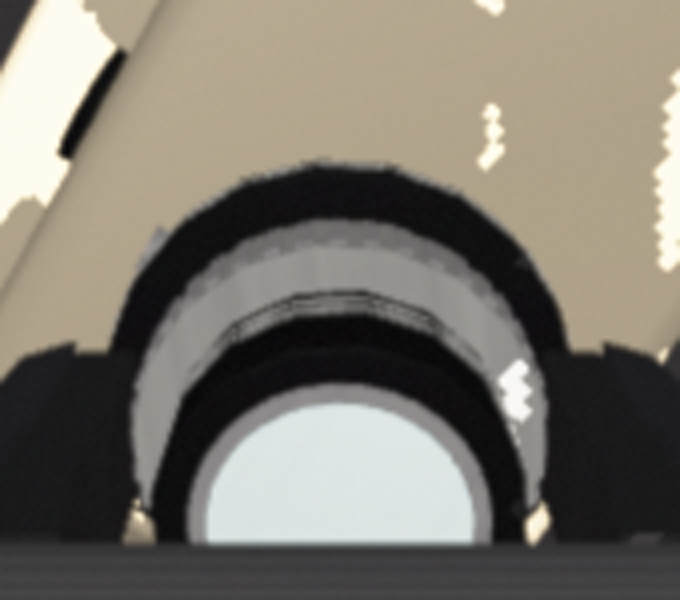

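View pics/s11.png

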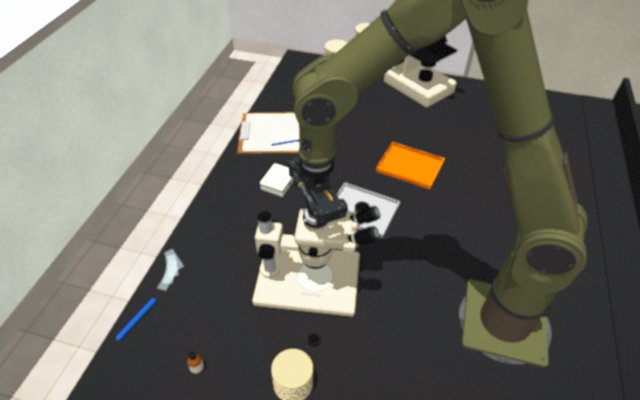

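The torque levels off near 0.28 N m and tau7 is steady at 0.281, about 8 N at the stop, for well over 0.2 s. I'll open, lift away, and swing the camera round to see the tab.

Request:
{"name": "jog_arm", "arguments": {
  "rows": [
    [[0, 0, 0], 0],
    [[0, 0, 0], 0],
    [[0, 0, 0], 0],
    [[0, 0, 0], 0],
    [[0, 0, -0.01], 0],
    [[0, 0, -0.03], 0],
    [[0, 0, -0.06], 0],
    [[0, 0, -0.09], 0],
    [[0, 0, -0.12], 0],
    [[0, 0, -0.14], 0],
    [[0, 0, -0.14], 0]
  ],
  "gripper": 70
}}

```text
clock: 19.93
tool_pos: [0.5109, 0.0159, 0.408]
eef_rot: [-0.336, 0.942, -0.001, 0.004]
contact_force: [-0.5, -0.5, -0.7]
opening: 0.794
```

Request:
{"name": "jog_arm", "arguments": {
  "rows": [
    [[0, 0, 0], 0.05],
    [[0, 0, 0], 0.11],
    [[0, 0, 0], 0.17],
    [[0, 0, 0], 0.23],
    [[0, 0, 0], 0.29],
    [[0, 0, 0], 0.35],
    [[0, 0, 0], 0.41],
    [[0, 0, 0], 0.47],
    [[0, 0, 0], 0.53],
    [[0, 0, 0], 0.59],
    [[0, 0, 0], 0.65],
    [[0, 0, 0], 0.71],
    [[0, 0, 0], 0.77],
    [[0, 0, 0], 0.83],
    [[0, 0, 0], 0.89],
    [[0, 0, 0], 0.94],
    [[0, 0, 0], 0.98],
    [[0, 0, 0], 1.0],
    [[0, 0, 0], 1.0],
    [[0, 0, 0], 1.0]
  ]
}}

```text
clock: 21.6
tool_pos: [0.5089, 0.0154, 0.4038]
eef_rot: [0.61, 0.792, -0.0, -0.0]
contact_force: [-0.6, -0.2, -0.8]
opening: 0.794
```

Request:
{"name": "jog_arm", "arguments": {
  "rows": [
    [[0, 0, 0], 0.05],
    [[0, 0, 0], 0.11],
    [[0, 0, 0], 0.17],
    [[0, 0, 0], 0.23],
    [[0, 0, 0], 0.29],
    [[0, 0, 0], 0.35],
    [[0, 0, 0], 0.41],
    [[0, 0, 0], 0.47],
    [[0, 0, 0], 0.5],
    [[0, 0, 0], 0.5],
    [[0, 0, 0], 0.5]
  ]
}}

```text
clock: 22.52
tool_pos: [0.509, 0.0154, 0.404]
eef_rot: [0.915, 0.404, -0.0, -0.0]
contact_force: [-0.8, 0.2, 0.3]
opening: 0.792
```

Run:
```python
from h import *
np.set_printoptions(precision=4,suppress=True)
s=get_state();print(s['tool_pos'],s['eef_rot'],s['q'],s['moment'],s['contact_force'],s['clock'])
save('w12',snapshot('wrist'))
ax=np.array([.5093,.0164])
for t in ['iris_tab','open_mark']:
  for d in mark_of(t,'wrist'):
    p=atz('wrist',d['pixel'],0.2725 ,s);print(t,np.round(d['pixel'],1),round(d['p'],2),p,'ang',np.arctan2(*(p[:2]-ax)[::-1]),'r',np.linalg.norm(p[:2]-ax))
im=cv2.imread('pics/w12.png')[120:290,240:410];cv2.imwrite('pics/w12z.png',cv2.resize(im,None,fx=4,fy=4,interpolation=cv2.INTER_CUBIC))
```

```text
[0.509  0.0154 0.404 ] [ 0.915   0.4035 -0.0002 -0.0001] [-0.3844  0.391   0.3993  1.7085 -0.1691  1.0766 -0.6717] [-0.1051  0.1157 -0.0076] [-0.8158  0.2477  0.2513] 22.5167
iris_tab [168.6 326.6] 0.9 [0.5303 0.0346 0.2725] ang 0.7138323517401648 r 0.027832202374117133
open_mark [167.8 326.9] 0.88 [0.531  0.035  0.2725] ang 0.7079310399363956 r 0.02852763216196374
```

View pics/w12z.png

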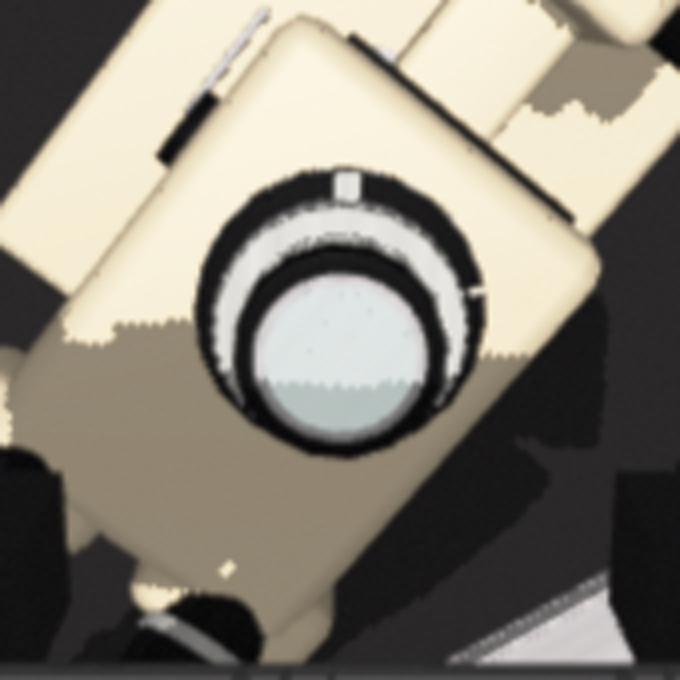

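The tab, a broad pale block at zoom (348,187), covers the open mark, and both networks place it at 0.71 rad. The small tick at the right (475,292) is another mark. The arm is clear, so I'll do a last check of the cap and hand in.

Run:
```python
from h import *
np.set_printoptions(precision=4,suppress=True)
save('t13',snapshot('top'))
for t in ['tray','dust_cap','petri_stack']: print(t,[(np.round(d['pixel'],1).tolist(),round(d['p'],2),atz('top',d['pixel'],.003)) for d in mark_of(t,'top')][:3])
print(get_state()['qd'].round(4)); print(workorder.finish_job())
```

```text
tray [([263.6, 436.8], 0.93, array([ 0.3181, -0.5256,  0.003 ])), ([232.5, 377.0], 0.7, array([ 0.4328, -0.2971,  0.003 ]))]
dust_cap [([193.7, 285.4], 0.7, array([0.5785, 0.0626, 0.003 ])), ([232.2, 375.3], 0.69, array([ 0.4338, -0.2906,  0.003 ])), ([221.1, 255.3], 0.62, array([0.4678, 0.1762, 0.003 ]))]
petri_stack [([214.4, 221.7], 0.72, array([0.4915, 0.3088, 0.003 ]))]
[-0.005  -0.0006  0.0019 -0.0014 -0.0001 -0.0001 -0.0036]
the job is handed in; nothing more can be done
None
```

The job is handed in: the dust cap is in the steel tray, and the iris ring is turned fully open onto its stop.

- **Dust cap:** I lifted it straight off and set it down with a light 3.6 N contact. The wrist picture showed it flat, and the detections put it within about 10 mm of the tray's centre.
- **Iris ring:** I pinched it with 8 N and turned it counter-clockwise by about 0.98 rad. The torque then rose sharply to about 0.28 N m, steady for more than 0.2 s. Allowing for ring friction, that is roughly 8 N on the stop.
- **Tab position:** After I let go, the tab and open mark were both found at 0.71 rad, under 1 mm apart.
- **Bystanders:** The arm ended clear, about 100 mm above the ring. The last top view put the Petri stack about where it started, with the difference within detection scatter. I did not measure the dropper bottle or slide box again.

**Checks that disagreed:**
- The moment reading was noisy, with small positive values after each turn before the stop; I took these as the arm settling back.
- The last 0.01 rad barely raised the torque, so the pads were probably starting to slip.
- One top-view dust cap detection fell on the bare tube. I took it as false, because the wrist pictures show the cap in the tray.

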